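# Cycle the lever of a recipe file

### The job

Two recipe files lie on the counter; the rings of the larger one were left ajar and do not meet. Lift its lever all the way up so that the rings swing wide open, then press the same lever down again until it lies fully home and the rings are shut. Let go of it, and leave the lever of the smaller file as it is.

Things in the scene. Friction and masses are not known exactly. Their poses are not given: they have to be found in the camera images.
- large_lever (a joint): Angle (rad) of the larger file's steel lever: 0 = level, fully home, rings shut; 1.4 = up at its stop, nearly upright, rings wide open. It starts at 0.2 to 0.45. A stiff hinge without a catch: about 1.5 N at the tip moves it and it stays where it is left. The two arched rings are linked to it and swing by 0.7 times its angle.
- large_tip (a point): Centre of the finger bar at the lever's free end: steel, 14 mm in diameter, 24 mm long, parallel to the hinge axis and 80 mm from it; pinch its two ends from above, it can turn between the fingers. Lever home: 34 mm above the counter, 29 mm above bare board. The lever strip is 12 mm wide, 4 mm thick. Axes turn with the lever: x from tip to hinge, y along the bar.
- large_hinge (a point): On the hinge axis, mid lever, 34 mm above the counter. Axes of the larger file: z up, y along the hinge, -x towards the tip when home; yaw within 0.3 rad. The file is fixed, on the left or right: black board 280 (x) by 200 by 5 mm, centre 45 mm to +x and 60 mm to -y of here, with white cards (top at 17 mm) and ring pairs 40 and 120 mm to +x, up to 65 mm high.
- small_tip (a point): Centre of the finger bar (14 mm in diameter, 17 mm long) at the end of the 58 mm lever of the smaller file, a black board 190 by 140 mm of the same make, fixed on the other side of the counter's middle. Its lever lies home, 34 mm above the counter, and is to be left there.

How it is judged (in metres and radians):
On the way, in this order (a step that is already met when the one before it is completed fails the run):
1. the larger file's lever is lifted up (beyond 1.1 rad) and its rings are wide open (value of joint large_lever above 1.1 rad), for 0.2 s.
2. the larger file's lever is pressed down home again (below 0.12 rad) (value of joint large_lever below 0.12 rad), for 0.2 s.
At the end, for the whole second after the job is handed in: The larger file's lever, after having been lifted beyond 1.1 rad, lies home (below 0.12 rad, rings shut), and the tip of the smaller file's lever is within 15 mm of where it started (value of joint large_lever below 0.12 rad and distance of small_tip from where it was at the start of the episode below 0.015 m); the robot touches nothing.
It fails at once if the smaller file's lever is moved (its tip by more than 15 mm) (distance of small_tip from where it was at the start of the episode above 0.015 m).
It also fails if it takes over 40 s, if anything falls off the work surface, if the arm or the gripper's body presses on something with over 40 N, if the wrist force passes 120 N, or if a joint passes its speed limit or range.

### The arm

A 7-joint arm with a two-finger parallel gripper is mounted at the origin on the work surface. World frame = base frame: x ahead of the robot, y to its left, z up, the work surface at z = 0. Lengths are in m, angles in degrees, forces in N, time in s.
With the tool pointing down it reaches from about 0.425 to 0.875 m from the base axis. Payload 4.7 kg.
Tool frame: the origin (TCP) lies at the very end of the fingers, on their centre line; the grasp point (between the pads) lies 19 mm behind it; z points along the fingers, y is the line along which they close (so a half turn about z gives the same grasp; the last joint's range is limited). The gripper opens to 87 mm and grips with 3 to 60 N. Pads are 19 mm wide; open, the fingers measure 117 mm over their backs; the gripper's body (75 mm by 190 mm) begins 51 mm behind the grasp point.
Start: joints at [67.557, 18.392, -4.016, 83.108, 1.295, 78.541, -3.26], TCP at [0.257, -0.597, 0.223] pointing down, gripper open.
Joint ranges: [-163.93, 163.93], [-17.29, 119.83], [-79.2, 71.16], [3.27, 140.29], [-89.18, 269.18], [5.43, 117.66], [-154.24, 154.24]. Speed limits (degrees/s): [147.25, 147.25, 180, 180, 180, 180, 180].

### API

Orientations are given as [roll, pitch, yaw] about the fixed x, y, z axes, in that order (R = Rz(yaw) Ry(pitch) Rx(roll)).
In Python, from cell import get_obs, eyes, env gives the robot as it stands.
- The arm moves only by the tool servo_tool, never from a script. Its argument "series" is a list that holds one entry, the list of rows, each a list of 7 numbers: the shift along the tool's x, y, z in units of 300 mm (1.0 is 300 mm), then the turn, a rotation vector about the tool's x, y, z in units of pi rad (1.0 is pi rad), then the opening, from 0 (shut) to 1 (fully open). In form: [[[tx, ty, tz, wx, wy, wz, gripper], ...]]. A call has 1 to 12 rows; each row is the pose to reach, as a shift and turn from the pose commanded when the call began, along the tool's axes at that moment, turning the shorter way round; what a row does not reach only later rows make up. A row lasts 1/12 s, in which the tool goes at most 41.7 mm and 7.16 degrees, less where a joint would pass 70% of its speed; a pose out of reach is approached as far as the arm can. A call with a number of a shift or a turn outside -1 to 1 is refused whole. A call with a gripper value outside its range is refused whole. The fingers move at their own pace and stop on an object; "grip_force" is the grip in N (left out, the last holds). Time passes only in rows, so rows that repeat a pose let the fingers close. It gives the time, the measured TCP pose, the force, the opening and the grip force at its end, in the units of the state.
- get_obs(): the state, without advancing time (a new reading comes with each control period).
- eyes.read_camera(name): name is "side" or "top" or "wrist"; returns a dict with "frame" (384x512x3 uint8, red, green, blue), "depth" (384x512 float32, m along the optical axis (not along the pixel's ray), 0 where there is no reading), "fx", "fy", "cx", "cy" (pixels), "origin" and "rotation" of the camera in the world; the wrist camera has in their place "mount" (4x4, takes a point from camera to tool coordinates, whose origin is the TCP and whose axes are the flange's). Camera axes: x right, y down, z forward; pixel columns grow to the right and rows downward; lengths in m; the calibration is good to about 2 mm. A picture is of the moment at which its call begins: read the wrist's pose just before it.
- env.sign_off(): hands the job in; it is judged then, once.
The state is a dict: "time_s": time; "qpos": joint angles; "joint_velocities": joint speeds; "effort": joint torques, N m; "tool_pos": TCP position; "tool_rot": TCP orientation; "force": force on the tool from outside, world axes, zero at the start; "wrist_torque": the same for the moment, N m; "grip_width": finger opening in m; "grasp_force": force on a finger pad.
Only numpy, scipy, OpenCV 4.12 (cv2) and the standard library are available. Lean on these libraries where they do the work, as an engineer would, in place of code of your own. Each camera call takes 0.05 s, during which the arm holds its last target. There are 200 camera calls.

## Working session

There is one attempt and no reset: what is moved stays moved. The work goes in short steps, Python scripts to look and compute and a tool call to move; the robot and the scene stay as the last step left them, time stands still between calls to the robot, and variables do not carry over. Pictures are saved under pics/ and viewed, at most 10 in all, crops included, and the job is handed in when it is done.

Besides the shell and the picture viewer there is one more tool, called after "Request:" as name(argument=value, ...), one argument or row to a line, values as JSON. servo_tool: Moves the arm, as the interface text tells. Shifts and turns lie within -1 to 1; 1 stands for 300 mm of shift or pi rad of turn. Its arguments: {"type":"object","properties":{"series":{"type":"array"},"grip_force":{"type":"number"}},"required":["series"]}

```bash
mkdir -p pics; cat > h.py <<'E'
import numpy as np, cv2
from cell import get_obs, eyes, env
def cloud(c, R=None, o=None):
    v,u=np.mgrid[:384,:512]; d=c["depth"]
    P=np.stack([(u-c["cx"])/c["fx"]*d,(v-c["cy"])/c["fy"]*d,d],-1)
    return P@np.array(c["rotation"]).T+np.array(c["origin"])
E
python3 - <<'E'
from h import *
o=get_obs(); print({k:np.round(v,3).tolist() for k,v in o.items()})
for n in("top","side"):
    c=eyes.read_camera(n); np.save(n+".npy",c,allow_pickle=True)
    cv2.imwrite(f"pics/{n}.png",c["frame"][...,::-1]); print(n,c["fx"],c["cx"],c["cy"],c["origin"],np.round(c["rotation"],3).tolist())
E
```

```text
{'time_s': 0.0, 'qpos': [67.557, 18.439, -4.015, 83.176, 1.296, 78.54, -3.262], 'joint_velocities': [0.011, 0.101, -0.021, 0.003, 0.045, -0.113, -0.051], 'effort': [0.0, -49.129, -0.404, -31.253, -0.064, 0.044, 0.0], 'tool_pos': [0.256, -0.597, 0.221], 'tool_rot': [-179.89, 0.007, 23.25], 'force': [-0.156, -0.275, 0.3], 'wrist_torque': [-0.002, 0.042, 0.021], 'grasp_force': 0.0, 'grip_width': 0.087}
top 498.12770346288147 252.137248553554 186.67841461771144 [0.44962308 0.03072766 0.91952896] [-176.156, -0.683, -89.301]
side 427.7502394016118 259.5296209281307 194.87732978542056 [ 0.44786777 -0.5823297   0.64597795] [-133.598, 1.092, -5.669]
```

View pics/top.png

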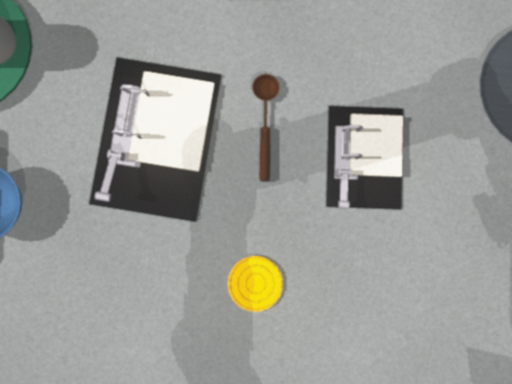

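View pics/side.png

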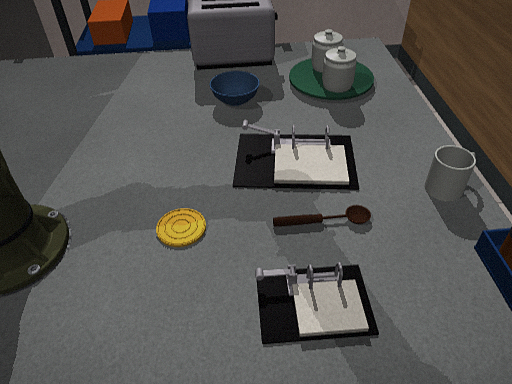

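Top view: the large file is at left, with board corners near (117,58), (221,74), (197,220), (91,204) and its lever bar at (103,197). The small file is at right, with its bar at (344,204). In the side view the large bar is raised at (246,124).

```bash
cat >> h.py <<'E'
from scipy.spatial.transform import Rotation as Ro
def load(n): return np.load(n+".npy",allow_pickle=True).item()
def M(c):
    r=np.array(c["rotation"]); return Ro.from_euler("xyz",r,degrees=True).as_matrix() if r.ndim==1 else r
def ray(c,u,v): return M(c)@np.array([(u-c["cx"])/c["fx"],(v-c["cy"])/c["fy"],1.]),np.array(c["origin"])
def onz(c,u,v,z):
    d,o=ray(c,u,v); return o+d*(z-o[2])/d[2]
def pts(c):
    v,u=np.mgrid[:384,:512]; d=c["depth"]
    return np.stack([(u-c["cx"])/c["fx"]*d,(v-c["cy"])/c["fy"]*d,d],-1)@M(c).T+np.array(c["origin"])
E
python3 - <<'E'
from h import *
c=load("top"); f=c["frame"]
m=(f.max(2)<45).astype(np.uint8); m=cv2.morphologyEx(m,cv2.MORPH_OPEN,np.ones((3,3)))
for lo,hi in((60,235),(315,415)):
    k=np.zeros_like(m); k[40:230,lo:hi]=m[40:230,lo:hi]
    n,l,s,_=cv2.connectedComponentsWithStats(k); i=1+s[1:,4].argmax()
    P=np.argwhere(l==i)[:,::-1].astype(np.float32)
    b=cv2.boxPoints(cv2.minAreaRect(P)); W=np.array([onz(c,*p,.005)[:2] for p in b]); ce=W.mean(0)
    e=[W[1]-W[0],W[2]-W[1]]; L=[np.linalg.norm(x) for x in e]; a=e[int(np.argmax(L))]; a=a*np.sign(a[0]); yaw=np.arctan2(a[1],a[0])
    print("board",b.round(1).tolist(),ce.round(4),np.round(L,4),"yaw",np.degrees(yaw))
    if lo==60:
        R=np.array([[np.cos(yaw),-np.sin(yaw)],[np.sin(yaw),np.cos(yaw)]]); h=ce+R@[-.045,.06]; print("hinge",h.round(4))
        for n in("top","side"):
            C=load(n); Q=pts(C); q=(Q[...,:2]-h)@R  # file axes
            k=(q[...,0]<-.05)&(q[...,0]>-.1)&(abs(q[...,1])<.03)&(Q[...,2]>.03)&(Q[...,2]<.12)&(C["depth"]>0)
            vv,uu=np.nonzero(k)
            print(n,k.sum(),uu.min(),uu.max(),vv.min(),vv.max(),"x,y range",q[k].min(0).round(4),q[k].max(0).round(4))
            for x in np.arange(-.1,-.05,.006):
                kk=k&(q[...,0]>=x)&(q[...,0]<x+.006)
                if kk.sum(): print("  x%.3f n%d y[%.4f %.4f] zmed %.4f max %.4f"%(x+.003,kk.sum(),q[kk][:,1].min(),q[kk][:,1].max(),np.median(Q[kk][:,2]),Q[kk][:,2].max()))
def crop(n,x0,y0,w,h,s):
    f=load(n)["frame"][y0:y0+h,x0:x0+w]; return cv2.resize(f,None,fx=s,fy=s,interpolation=cv2.INTER_CUBIC)[...,::-1]
cv2.imwrite("pics/c1.png",np.hstack([crop("top",80,130,80,100,5),crop("side",220,105,80,100,5)]))
E
```

```text
Traceback (most recent call last):
ValueError: attempt to get argmax of an empty sequence
```

```bash
cat > m.py <<'E'
from h import *
c=load("top"); f=c["frame"]; print(f[190,160],f[195,380],f[240,130],f[230,210])
g=cv2.cvtColor(f,cv2.COLOR_RGB2GRAY)
m=(g<80).astype(np.uint8)
for lo,hi in((60,235),(315,415)):
    k=np.zeros_like(m); k[40:230,lo:hi]=m[40:230,lo:hi]
    n,l,s,_=cv2.connectedComponentsWithStats(k); i=1+s[1:,4].argmax()
    P=np.argwhere(l==i)[:,::-1].astype(np.float32)
    b=cv2.boxPoints(cv2.minAreaRect(P)); W=np.array([onz(c,*p,.005)[:2] for p in b]); ce=W.mean(0)
    e=[W[1]-W[0],W[2]-W[1]]; L=[np.linalg.norm(x) for x in e]; a=e[int(np.argmax(L))]; a=a*np.sign(a[0]); yaw=np.arctan2(a[1],a[0])
    print("board",b.round(1).tolist(),ce.round(4),np.round(L,4),"yaw",np.degrees(yaw))
    if lo==60:
        R=np.array([[np.cos(yaw),-np.sin(yaw)],[np.sin(yaw),np.cos(yaw)]]); h=ce+R@[-.045,.06]; print("hinge",h.round(4))
        for n in("top","side"):
            C=load(n); Q=pts(C); q=(Q[...,:2]-h)@R  # file axes
            k=(q[...,0]<-.05)&(q[...,0]>-.1)&(abs(q[...,1])<.03)&(Q[...,2]>.03)&(Q[...,2]<.12)&(C["depth"]>0)
            if not k.any(): print(n,"none"); continue
            vv,uu=np.nonzero(k)
            print(n,k.sum(),uu.min(),uu.max(),vv.min(),vv.max(),"x,y range",q[k].min(0).round(4),q[k].max(0).round(4))
            for x in np.arange(-.1,-.05,.006):
                kk=k&(q[...,0]>=x)&(q[...,0]<x+.006)
                if kk.sum(): print("  x%.3f n%d y[%.4f %.4f] zmed %.4f max %.4f"%(x+.003,kk.sum(),q[kk][:,1].min(),q[kk][:,1].max(),np.median(Q[kk][:,2]),Q[kk][:,2].max()))
def crop(n,x0,y0,w,h,s):
    f=load(n)["frame"][y0:y0+h,x0:x0+w]; return cv2.resize(f,None,fx=s,fy=s,interpolation=cv2.INTER_CUBIC)[...,::-1]
cv2.imwrite("pics/c1.png",np.hstack([crop("top",80,130,80,100,5),crop("side",220,105,80,100,5)]))
E
python3 m.py
```

```text
[55 54 53] [53 50 51] [164 167 164] [147 149 148]
board [[89.30000305175781, 203.1999969482422], [114.0, 56.599998474121094], [220.60000610351562, 74.5999984741211], [196.0, 221.1999969482422]] [0.5987 0.201 ] [0.2765 0.2019] yaw -7.603709362779234
hinge [0.5621 0.2664]
top 197 95 111 182 200 x,y range [-0.0814 -0.011 ] [-0.0503  0.0137]
  x-0.079 n49 y[-0.0107 0.0137] zmed 0.0640 max 0.0668
  x-0.073 n54 y[-0.0110 0.0126] zmed 0.0648 max 0.0676
  x-0.067 n37 y[-0.0102 0.0135] zmed 0.0593 max 0.0662
  x-0.061 n24 y[-0.0046 0.0068] zmed 0.0561 max 0.0588
  x-0.055 n25 y[-0.0048 0.0073] zmed 0.0542 max 0.0575
  x-0.049 n8 y[-0.0051 0.0059] zmed 0.0530 max 0.0549
side 82 242 255 120 129 x,y range [-0.0831 -0.0102] [-0.0519  0.0159]
  x-0.085 n4 y[-0.0097 0.0021] zmed 0.0626 max 0.0644
  x-0.079 n20 y[-0.0102 0.0159] zmed 0.0645 max 0.0675
  x-0.073 n26 y[-0.0099 0.0159] zmed 0.0643 max 0.0683
  x-0.067 n10 y[-0.0029 0.0098] zmed 0.0582 max 0.0603
  x-0.061 n10 y[-0.0043 0.0086] zmed 0.0570 max 0.0582
  x-0.055 n10 y[-0.0017 0.0092] zmed 0.0549 max 0.0564
  x-0.049 n2 y[-0.0023 -0.0022] zmed 0.0552 max 0.0566
board [[348.20001220703125, 206.6999969482422], [349.1000061035156, 175.60000610351562], [401.79998779296875, 177.1999969482422], [400.79998779296875, 208.3000030517578]] [ 0.5045 -0.2061] [0.0575 0.0975] yaw 89.0214903889935
```

View pics/c1.png

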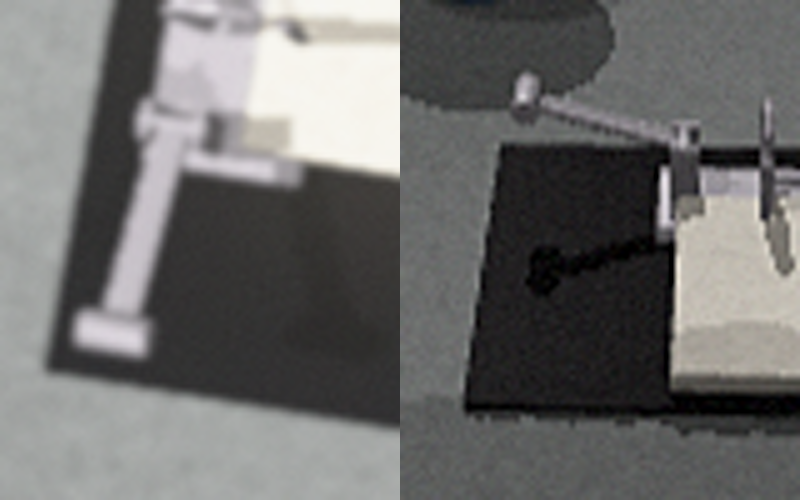

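Request:
servo_tool(
  series=[
    [[0.94,-0.5,0,0,0,0.172,0.5],[0.94,-0.5,0,0,0,0.172,0.5],[0.94,-0.5,0,0,0,0.172,0.5],[0.94,-0.5,0,0,0,0.172,0.5],[0.94,-0.5,0,0,0,0.172,0.5],[0.94,-0.5,0,0,0,0.172,0.5],[0.94,-0.5,0,0,0,0.172,0.5],[0.94,-0.5,0,0,0,0.172,0.5],[0.94,-0.5,0,0,0,0.172,0.5],[0.94,-0.5,0,0,0,0.172,0.5],[0.94,-0.5,0,0,0,0.172,0.5],[0.94,-0.5,0,0,0,0.172,0.5]],
  ],
)

```text
time_s: 1.1
tool_pos: [0.4551, -0.3496, 0.2222]
tool_rot: [180.0, 0.1, -7.9]
force: [-0.5, 0.4, 0.2]
grip_width: 0.0438
grasp_force: 0.0
```

Request:
servo_tool(
  series=[
    [[0,-1,0,0,0,0,0.5],[0,-1,0,0,0,0,0.5],[0,-1,0,0,0,0,0.5],[0,-1,0,0,0,0,0.5],[0,-1,0,0,0,0,0.5],[0,-1,0,0,0,0,0.5],[0,-1,0,0,0,0,0.5],[0,-1,0,0,0,0,0.5],[0,-1,0,0,0,0,0.5],[0,-1,0,0,0,0,0.5],[0,-1,0,0,0,0,0.5]],
  ],
)

```text
time_s: 2.02
tool_pos: [0.4964, -0.0537, 0.2224]
tool_rot: [179.9, 0.0, -7.9]
force: [0.3, 0.0, 0.4]
grip_width: 0.0434
grasp_force: 0.0
```

Request:
servo_tool(
  series=[
    [[-0.17,-1,0,0,0,0,0.5],[-0.17,-1,0,0,0,0,0.5],[-0.17,-1,0,0,0,0,0.5],[-0.17,-1,0,0,0,0,0.5],[-0.17,-1,0,0,0,0,0.5],[-0.17,-1,0,0,0,0,0.5],[-0.17,-1,0,0,0,0,0.5],[-0.17,-1,0,0,0,0,0.5],[-0.17,-1,0,0,0,0,0.5],[-0.17,-1,0,0,0,0,0.5],[-0.17,-1,0,0,0,0,0.5],[-0.17,-1,0,0,0,0,0.5]],
  ],
)

```text
time_s: 3.02
tool_pos: [0.4876, 0.2503, 0.2222]
tool_rot: [179.9, -0.0, -8.0]
force: [-0.2, 0.4, -0.4]
grip_width: 0.0434
grasp_force: 0.0
```

```bash
cat > w.py <<'E'
from h import *
import sys
o=get_obs(); c=eyes.read_camera("wrist"); p=np.array(o["tool_pos"]); Rt=Ro.from_euler("xyz",o["tool_rot"],degrees=True).as_matrix()
T=np.array(c["mount"]); print(p.round(4),np.round(o["tool_rot"],2),np.round(o["qpos"],1),T.round(3).tolist())
d=c["depth"]; v,u=np.mgrid[:384,:512]
P=np.stack([(u-c["cx"])/c["fx"]*d,(v-c["cy"])/c["fy"]*d,d],-1)@T[:3,:3].T+T[:3,3]
W=P@Rt.T+p
h=np.array([.5621,.2664]); y=np.radians(-7.6); R=np.array([[np.cos(y),-np.sin(y)],[np.sin(y),np.cos(y)]]); q=(W[...,:2]-h)@R; z=W[...,2]
k=(q[...,0]<-.05)&(q[...,0]>-.1)&(abs(q[...,1])<.03)&(z>.03)&(z<.1)&(d>0)
print(k.sum(), "file x,y of TCP",(p[:2]-h)@R)
for x in np.arange(-.096,-.05,.004):
    kk=k&(q[...,0]>=x)&(q[...,0]<x+.004)
    if kk.sum(): print("x%.3f n%d y[%.4f %.4f] zmed %.4f max %.4f"%(x+.002,kk.sum(),*np.percentile(q[kk][:,1],[1,99]),np.median(z[kk]),z[kk].max()))
cv2.imwrite(f"pics/{sys.argv[1]}.png",c["frame"][...,::-1])
E
python3 w.py w1
```

```text
[0.4876 0.2503 0.2222] [179.92  -0.    -7.99] [   8.6    9.4  -42.5   96.5    6.6   76.6 -133.1] [[0.001, -0.957, -0.29, 0.08], [1.0, 0.0, 0.001, 0.001], [-0.0, -0.29, 0.957, -0.164], [0.0, 0.0, 0.0, 1.0]]
386 file x,y of TCP [-0.07172937 -0.02583325]
x-0.082 n40 y[-0.0088 0.0145] zmed 0.0651 max 0.0676
x-0.078 n60 y[-0.0089 0.0140] zmed 0.0668 max 0.0684
x-0.074 n79 y[-0.0090 0.0139] zmed 0.0657 max 0.0679
x-0.070 n61 y[-0.0089 0.0141] zmed 0.0617 max 0.0657
x-0.066 n32 y[-0.0028 0.0084] zmed 0.0589 max 0.0599
x-0.062 n37 y[-0.0027 0.0084] zmed 0.0570 max 0.0592
x-0.058 n28 y[-0.0028 0.0080] zmed 0.0563 max 0.0573
x-0.054 n36 y[-0.0028 0.0070] zmed 0.0548 max 0.0575
x-0.050 n13 y[-0.0027 0.0069] zmed 0.0529 max 0.0551
```

View pics/w1.png

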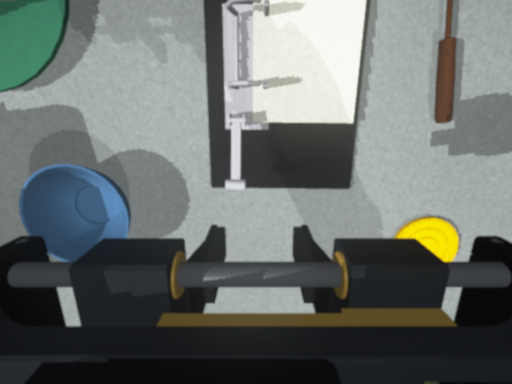

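Request:
servo_tool(
  series=[
    [[-0.013,-0.093,0,0,0,0,0.5],[-0.013,-0.093,0,0,0,0,0.5],[-0.013,-0.093,0.1,0,0,0,0.5],[-0.013,-0.093,0.2,0,0,0,0.5],[-0.013,-0.093,0.3,0,0,0,0.5],[-0.013,-0.093,0.37,0,0,0,0.5],[-0.013,-0.093,0.42,0,0,0,0.5],[-0.013,-0.093,0.47,0,0,0,0.5],[-0.013,-0.093,0.52,0,0,0,0.5],[-0.013,-0.093,0.57,0,0,0,0.5],[-0.013,-0.093,0.6,0,0,0,0.5],[-0.013,-0.093,0.6,0,0,0,0.5]],
  ],
  grip_force=15,
)

```text
time_s: 4.07
tool_pos: [0.4854, 0.2795, 0.0405]
tool_rot: [179.9, 0.2, -7.8]
force: [-1.2, -0.5, -0.4]
grip_width: 0.0432
grasp_force: 0.0
```

```bash
python3 - <<'E'
from h import *
o=get_obs(); print(np.round(o["tool_pos"],4),np.round(o["force"],2))
c=eyes.read_camera("side"); f=c["frame"][80:200,200:360]; cv2.imwrite("pics/s2.png",cv2.resize(f,None,fx=5,fy=5,interpolation=cv2.INTER_CUBIC)[...,::-1])
E
```

```text
[0.4854 0.2795 0.0405] [-1.23 -0.49 -0.4 ]
```

View pics/s2.png

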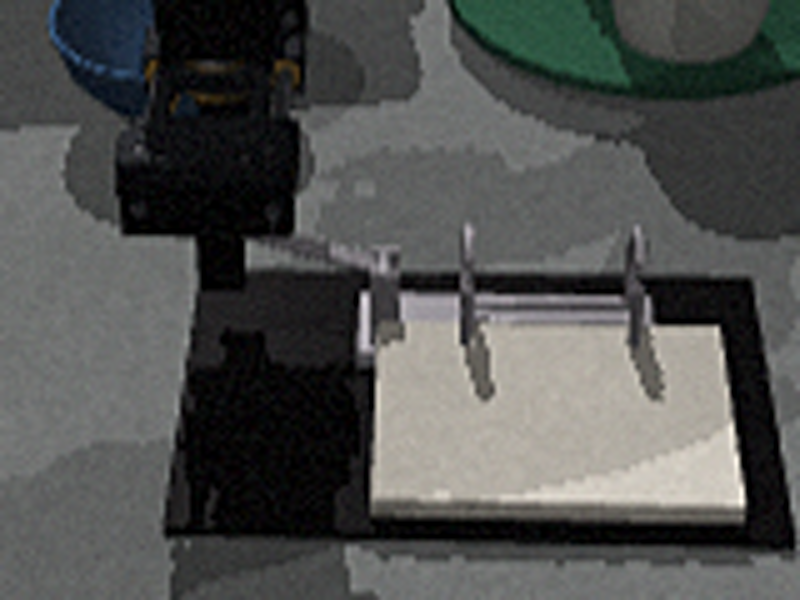

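Request:
servo_tool(
  series=[
    [[0.005,0,0,0,0,0,0.3],[0.005,0,0,0,0,0,0.2],[0.005,0,0,0,0,0,0.2],[0.005,0,0,0,0,0,0.2],[0.005,0,0,0,0,0,0.2],[0.005,0,0,0,0,0,0.2],[0.005,0,0,0,0,0,0.2],[0.005,0,0,0,0,0,0.2]],
  ],
  grip_force=20,
)

```text
time_s: 4.78
tool_pos: [0.4879, 0.2797, 0.0424]
tool_rot: [179.9, 0.0, -7.8]
force: [0.3, -5.8, 1.9]
grip_width: 0.0235
grasp_force: 20.0
```

Request:
servo_tool(
  series=[
    [[0.018,0,-0.04,0,0,0,0.2],[0.032,0,-0.062,0,0,0,0.2],[0.048,0,-0.083,0,0,0,0.2],[0.066,0,-0.103,0,0,0,0.2],[0.086,0,-0.121,0,0,0,0.2],[0.108,0,-0.136,0,0,0,0.2],[0.131,0,-0.149,0,0,0,0.2],[0.155,0,-0.16,0,0,0,0.2],[0.18,0,-0.169,0,0,0,0.2],[0.18,0,-0.169,0,0,0,0.2],[0.18,0,-0.169,0,0,0,0.2],[0.18,0,-0.169,0,0,0,0.2]],
  ],
)

```text
time_s: 5.78
tool_pos: [0.5414, 0.2717, 0.0947]
tool_rot: [179.8, 0.0, -7.8]
force: [-4.5, -8.5, 7.5]
grip_width: 0.0238
grasp_force: 20.0
```

```bash
python3 - <<'E'
from h import *
o=get_obs(); p=np.array(o["tool_pos"]); print(p.round(4),np.round(o["force"],2),o["grip_width"])
h=np.array([.5621,.2664]); y=np.radians(-7.6); R=np.array([[np.cos(y),-np.sin(y)],[np.sin(y),np.cos(y)]]); q=(p[:2]-h)@R; print(q,np.arctan2(p[2]+.019-.034,-q[0]))
c=eyes.read_camera("side"); f=c["frame"][80:200,200:360]; cv2.imwrite("pics/s3.png",cv2.resize(f,None,fx=5,fy=5,interpolation=cv2.INTER_CUBIC)[...,::-1])
E
```

```text
[0.5414 0.2717 0.0947] [-4.53 -8.52  7.49] 0.023785365855983343
[-0.02118504  0.00256799] 1.3111396467777918
```

View pics/s3.png

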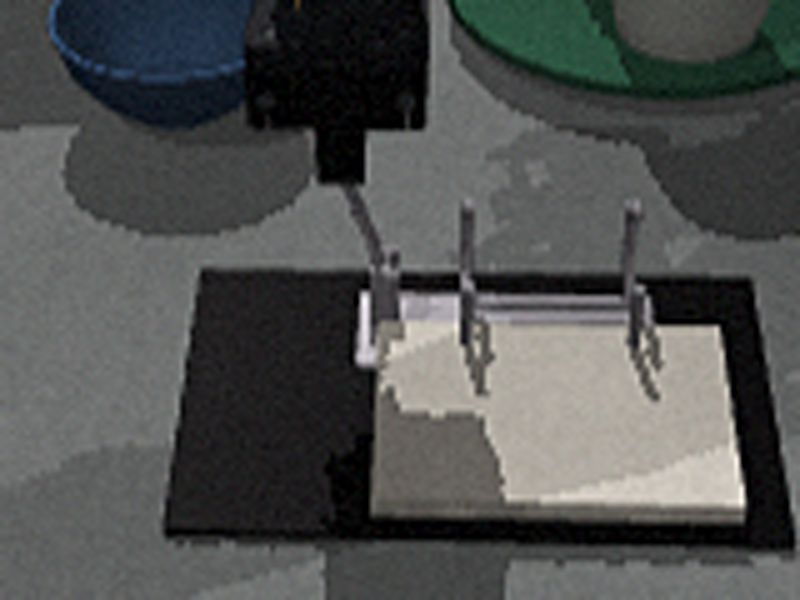

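Request:
servo_tool(
  series=[
    [[0,0,0,0,0,0,0.2],[0,0,0,0,0,0,0.2],[-0.025,0,0.009,0,0,0,0.2],[-0.072,0,0.033,0,0,0,0.2],[-0.114,0,0.066,0,0,0,0.2],[-0.148,0,0.107,0,0,0,0.2],[-0.174,0,0.153,0,0,0,0.2],[-0.19,0,0.204,0,0,0,0.2],[-0.194,0,0.231,0,0,0,0.2],[-0.195,0,0.25,0,0,0,0.2],[-0.195,0,0.26,0,0,0,0.2],[-0.195,0,0.26,0,0,0,0.2]],
  ],
)

```text
time_s: 6.83
tool_pos: [0.485, 0.2802, 0.0172]
tool_rot: [179.8, -0.1, -7.8]
force: [-1.2, -7.8, 7.2]
grip_width: 0.0239
grasp_force: 20.0
```

```bash
python3 - <<'E'
from h import *
o=get_obs(); p=np.array(o["tool_pos"]); print(p.round(4),np.round(o["force"],2),o["grip_width"])
E
```

```text
[0.485  0.2802 0.0172] [-1.21 -7.82  7.25] 0.023941736918026073
```

Request:
servo_tool(
  series=[
    [[0,0,0.005,0,0,0,0.2],[0,0,0.01,0,0,0,0.2],[0,0,0.01,0,0,0,0.2],[0,0,0.01,0,0,0,0.2],[0,0,0.01,0,0,0,0.2]],
  ],
)

```text
time_s: 7.25
tool_pos: [0.4851, 0.2803, 0.0161]
tool_rot: [179.8, -0.1, -7.8]
force: [-6.2, -10.6, 21.5]
grip_width: 0.0238
grasp_force: 20.0
```

Hard stop reached (21 N). Now release and rise.

Request:
servo_tool(
  series=[
    [[0,0,0.005,0,0,0,0.5],[0,0,0.005,0,0,0,0.5],[0,0,0.005,0,0,0,0.5],[0,0,0.005,0,0,0,0.5],[0,0,0,0,0,0,0.5],[0,0,-0.05,0,0,0,0.5],[0,0,-0.12,0,0,0,0.5],[0,0,-0.25,0,0,0,0.5],[0,0,-0.38,0,0,0,0.5],[-0.1,0,-0.5,0,0,0,0.5],[-0.15,0,-0.5,0,0,0,0.5],[-0.15,0,-0.5,0,0,0,0.5]],
  ],
)

```text
time_s: 8.25
tool_pos: [0.4364, 0.2913, 0.1653]
tool_rot: [-179.9, -0.2, -7.4]
force: [-0.8, 0.8, -0.4]
grip_width: 0.0431
grasp_force: 0.0
```

```bash
python3 w.py w2 | tail -14; python3 - <<'E'
from h import *
c=eyes.read_camera("side"); f=c["frame"][80:200,200:360]; cv2.imwrite("pics/s4.png",cv2.resize(f,None,fx=5,fy=5,interpolation=cv2.INTER_CUBIC)[...,::-1])
E
```

```text
[0.4364 0.2913 0.1653] [-179.86   -0.2    -7.43] [   5.6    8.8  -45.5  104.1    6.7   69.6 -139.3] [[0.001, -0.957, -0.29, 0.08], [1.0, 0.0, 0.001, 0.001], [-0.0, -0.29, 0.957, -0.164], [0.0, 0.0, 0.0, 1.0]]
566 file x,y of TCP [-0.12786794  0.00806566]
x-0.090 n2 y[-0.0074 -0.0064] zmed 0.0354 max 0.0355
x-0.086 n66 y[-0.0082 0.0138] zmed 0.0407 max 0.0425
x-0.082 n86 y[-0.0091 0.0138] zmed 0.0422 max 0.0437
x-0.078 n98 y[-0.0091 0.0138] zmed 0.0417 max 0.0440
x-0.074 n66 y[-0.0085 0.0138] zmed 0.0381 max 0.0411
x-0.070 n44 y[-0.0029 0.0076] zmed 0.0374 max 0.0390
x-0.066 n44 y[-0.0028 0.0076] zmed 0.0377 max 0.0396
x-0.062 n44 y[-0.0028 0.0076] zmed 0.0375 max 0.0400
x-0.058 n44 y[-0.0027 0.0076] zmed 0.0377 max 0.0391
x-0.054 n48 y[-0.0037 0.0077] zmed 0.0374 max 0.0389
x-0.050 n24 y[-0.0036 0.0077] zmed 0.0376 max 0.0390
```

View pics/s4.png

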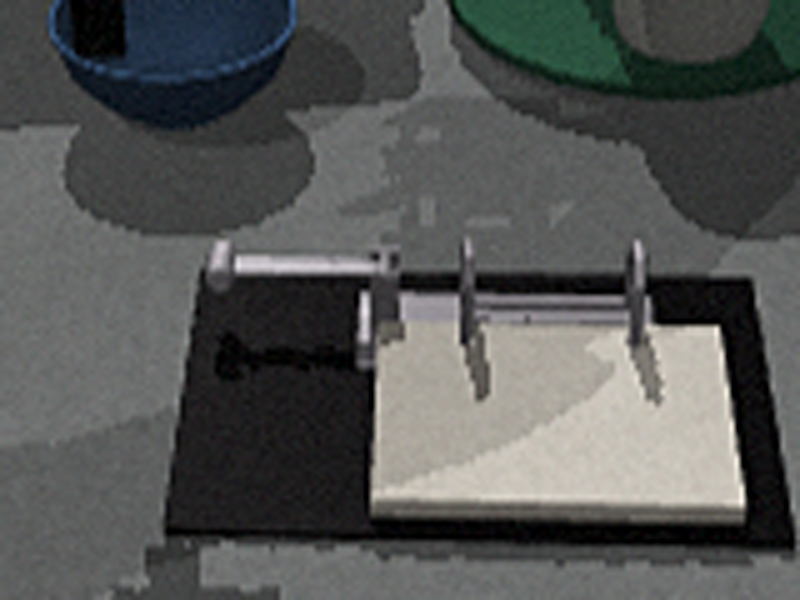

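The lever lies level, with its bar at (220,262) and hinge at (385,262). The strip height is a constant 37.5 mm, the rings are shut, and the arm is clear.

```bash
python3 -c "
from cell import env
print(env.sign_off())"
```

```text
the job is handed in; nothing more can be done
None
```

The larger file's lever was lifted to about 1.3 rad, pressed home to its stop and released with the rings shut; the smaller file was never touched, and the job is handed in (sign-off returned no verdict).

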